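Hang the tube carrier over the drip dish

ROBOT

A 6-joint arm with a two-finger parallel gripper is mounted at the origin on the work surface. World frame = base frame: x ahead of the robot, y to its left, z up, the work surface at z = 0. Lengths are in mm, angles in rad, forces in N, time in s.
With the tool pointing down it reaches from about 300 to 850 mm from the base axis. Payload 5.4 kg.
Tool frame: the origin (TCP) lies at the very end of the fingers, on their centre line; the grasp point (between the pads) lies 19 mm behind it (ctrl.grasp_offset is the distance from the TCP to the grasp point, in mm); z points along the fingers, y is the line along which they close (so a half turn about z gives the same grasp; the last joint's range is limited). The gripper opens to 85 mm and grips with 20 to 120 N. Pads are 22 mm wide; open, the fingers measure 114 mm over their backs; the gripper's body (76 mm by 85 mm) begins 54 mm behind the grasp point. The pads swing forward as they close: fully open they stand 13 mm farther back than shut.
Start: joints at [-1.538, 0.158, 1.597, -0, 1.386, -0.21], TCP at [138.219, -558.123, 231.299] pointing down, gripper open.
Joint ranges: [-2.91, 2.91], [-0.94, 2.29], [0.18, 2.7], [-1.29, 4.43], [0.17, 2.64], [-3, 3]. Speed limits (rad/s): [2.57, 2.57, 3.14, 3.14, 3.14, 3.14].

INTERFACE

Orientations are given as a rotation vector (axis times angle).
In Python, from bench import ctrl gives the robot as it stands.
- The arm moves only by the tool play_rows, never from a script. Its argument "commands" is a list of rows, each a list of 5 numbers: the opening, from 0 (shut) to 1 (fully open), then the shift along the tool's x, y, z in mm, then the turn about the tool's z in degrees. In form: [[gripper, dx, dy, dz, turn], ...]. A call has 1 to 10 rows; each row is the pose to reach, as a shift and turn from the pose commanded when the call began, along the tool's axes at that moment; what a row does not reach only later rows make up. A row lasts 1/12 s, in which the tool goes at most 41.7 mm and 7.16 degrees, less where a joint would pass 70% of its speed; a pose out of reach is approached as far as the arm can. A call with a gripper value outside its range is refused whole. The fingers move at their own pace and stop on an object; "newtons" is the grip in N (left out, the last holds). Time passes only in rows, so rows that repeat a pose let the fingers close. It gives the time, the measured TCP pose, the force, the opening and the grip force at its end, in the units of the state.
- ctrl.read_state(): the state, without advancing time (a new reading comes with each control period).
- ctrl.capture(name): name is "scene" or "top" or "wrist"; returns a dict with "color" (384x512x3 uint8, red, green, blue), "camera_matrix" (3x3 intrinsics, pixels), "k1" (the pictures are not rectified: a ray, as slopes to the right and down, at radius r is drawn at 1 + k1 r^2 times it, then the intrinsics apply), "R" (3x3) and "t" (3): a world point X has camera coordinates R X + t. Camera axes: x right, y down, z forward; pixel columns grow to the right and rows downward; lengths in mm; the calibration is good to about 2 mm. A picture is of the moment at which its call begins. There is no depth.
- ctrl.close_job(): hands the job in; it is judged then, once.
Trained networks look in the newest picture that a camera, given by its name, has taken for a name from the list of things; names that differ only in an ending like _2 or _b are one class to them, and where a whole thing is asked for, a point or a joint stands for the part that bears it (a point fixed in the world has none). Each returns a list of dicts, best first, with "conf" (0 to 1); they miss things now and then, are a little off and sometimes report something else, mostly with a low value. They report only what shows in the picture. A call takes as long as a camera call. They do not tell look-alikes from the thing itself.
- ctrl.spot_in(camera, query): "bbox" ([left, top, width, height] in pixels, round what is visible of it).
- ctrl.outline_of(camera, query): "region" (384x512 bool, what is visible of it) and "bbox" ([left, top, width, height] in pixels, round what is visible of it).
The state is a dict: "time_s": time; "qpos": joint angles; "joint_vel": joint speeds; "tau": joint torques, N m; "ee_pos": TCP position; "tcp_rot": TCP orientation; "ft_force": force on the tool from outside, world axes, zero at the start; "ft_torque": the same for the moment, N m; "gripper_width": opening from 0.0 (shut) to 1.0 (fully open); "grip_force": force on a finger pad.
Only numpy, scipy, OpenCV 4.12 (cv2) and the standard library are available. Lean on these libraries where they do the work, as an engineer would, in place of code of your own. Each camera call takes 0.05 s, during which the arm holds its last target. There are 200 camera calls.

TASK

Pick up the tube carrier by its black handle and hook it over the rod rail at the end that is open above. Slide it along the rail, under the guard rods, until its hook is right beneath the pointer over the drip dish, then let go so that it hangs there upright and still. Leave the bottle, the jar and the beaker standing where they are.

Things in the scene. Friction and masses are not known exactly. Their poses are not given: they have to be found in the camera images.
- carrier: Loose tube carrier of bare aluminium, 0.28 kg, standing upright on the bench. Origin: underside, below the hook. x points away from the black handle (away from the robot, yaw within 0.4 rad), y along the row of tubes, z up. Base x -29 to +37, y +-46 mm; four stoppered tubes, tops at z = 90. A leg (x -17 to -12, 14 mm wide along y) rises to the hook at z = 162.
- carrier_grip (a point): Place to grip: x = -41.4, z = 144.1 mm in the carrier's frame, on the axis of the handle, a black plastic bar 60 mm long, 24 mm wide (along y; grip across this), 18 mm thick. It starts at the leg (x = -17, z = 115) and slopes up, away from the hook, at 40 degrees from vertical to x = -56, z = 161. Axes as the carrier's.
- carrier_hook (a point): Where the rail's axis lies in the hook when the carrier hangs: x = 0, z = 150 mm in its frame. Square hook open downwards, 14 mm wide along y: gap 24 mm along x, ceiling 7 mm above this point, metal's top 12 mm above. Far lip (x 12 to 17) ends 20 mm below this point.
- carrier_lip (a point): Lower end of the hook's lip: x = 14.5, z = 130 mm in the carrier's frame. To pass over the rail, the carrier must be more than 27 mm above its hung height, but less than 50 mm, or the tubes meet the rail from below.
- scaffold: Fixed steel rod scaffold. Origin on the bench below the middle of the rail; x away from the robot, across the rail; y along the rail, to the robot's left (yaw within 0.12 rad); z up. Rail: level bar 14 mm in diameter, axis at z = 210 mm, y = -285 to 285, on an upright at each end (y = +-280), 235 mm high with a 30 mm cube clamp at the rail.
- rail_open (a point): Point on the rail's axis in the middle of its open stretch (y = 130 mm in the scaffold's frame). From y = 35 to 260 mm nothing is above the rail: hook on here.
- guard_end (a point): Left end of the lowest guard rod (y = 25, z = 250 mm in the scaffold's frame). Three 10 mm rods run from here to y = -265, axes at (x, z) = (-4, 250), (-28, 310), (-52, 370), so the guard overhangs the robot's side: no hooking on below it, and the gripper must come tilted, its body towards the robot. Held by rods at y = 15 and -255 that go back to x = 85, then down.
- mark (a point): Point on the rail's axis right beneath the pointer, where carrier_hook must come; axes as the scaffold's. 60 to 170 mm right of the rail's middle. The pointer is a grey cone under a 22 mm grey block on the lowest guard rod, tip 23 mm above this point. A fixed round glass drip dish, 128 mm wide, 28 mm high, stands on the bench below.
- bottle: White plastic bottle with brown cap, loose, 62 mm in diameter, 125 mm high; origin under its middle. Leave alone.
- jar: Amber glass jar, loose, 68 mm in diameter, 85 mm high; origin under its middle. Leave alone.
- beaker: Clear glass beaker, loose, 80 mm in diameter, 100 mm high; origin under its middle. Leave alone.
Mind the look-alikes: they are no part of the job. What is meant by the carrier is not orange or yellow, and is the larger of those in its own colour.

How it is judged (in metres and radians):
On the way, in this order (a step that is already met when the one before it is completed fails the run):
1. the carrier is hooked over the rail, more than 50 mm left of the mark (y of carrier_hook in the frame of mark above 0.05 m and x of carrier_hook in the frame of mark between -0.012 and 0.012 m and z of carrier_hook in the frame of mark between -0.006 and 0.012 m), for 0.1 s.
2. the hook, still over the rail, is within 10 mm of the mark (y of carrier_hook in the frame of mark between -0.01 and 0.01 m and x of carrier_hook in the frame of mark between -0.012 and 0.012 m and z of carrier_hook in the frame of mark between -0.006 and 0.012 m), for 0.1 s.
At the end, for the whole second after the job is handed in: The carrier hangs by its hook on the rail, released, upright within 0.15 rad and still (under 0.03 m/s and 0.3 rad/s), the middle of the hook within 10 mm of the mark along the rail (and within 12 mm across it and 6 mm in height, as a hung hook is) (y of carrier_hook in the frame of mark between -0.01 and 0.01 m and x of carrier_hook in the frame of mark between -0.012 and 0.012 m and z of carrier_hook in the frame of mark between -0.006 and 0.006 m and angle between carrier's own z axis and vertical below 0.15 rad and contact force between carrier and scaffold above 0.8 N and contact force between carrier and the fingers below 0.05 N and linear speed of carrier below 0.03 m/s and angular speed of carrier below 0.3 rad/s); the robot touches nothing.
It fails at once if the bottle is moved over 30 mm or tipped (distance of bottle from where it was at the start of the episode above 0.03 m or angle between bottle's own z axis and vertical above 0.4 rad).
It fails at once if the jar is moved over 30 mm or tipped (distance of jar from where it was at the start of the episode above 0.03 m or angle between jar's own z axis and vertical above 0.4 rad).
It fails at once if the beaker is moved over 30 mm or tipped (distance of beaker from where it was at the start of the episode above 0.03 m or angle between beaker's own z axis and vertical above 0.4 rad).
It also fails if it takes over 45 s, if anything falls off the work surface, if the arm or the gripper's body presses on something with over 40 N, if the wrist force passes 120 N, or if a joint passes its speed limit or range.

## Working session

There is one attempt and no reset: what is moved stays moved. The work goes in short steps, Python scripts to look and compute and a tool call to move; the robot and the scene stay as the last step left them, time stands still between calls to the robot, and variables do not carry over. Pictures are saved under pics/ and viewed, at most 10 in all, crops included, and the job is handed in when it is done.

Besides the shell and the picture viewer there is one more tool, called as a command line: name --pt "numbers of a row" for each row, then --argument value for the rest. play_rows: Moves the arm, as the interface text tells. Its arguments: {"type":"object","properties":{"commands":{"type":"array","items":{"type":"array","items":{"type":"number"}}},"newtons":{"type":"number"}},"required":["commands"]}

```bash
ls; mkdir -p pics; python3 - <<'E'
from bench import ctrl
import cv2,numpy as np
s=ctrl.read_state();print(s)
ims=[]
for c in("scene","top"):
    p=ctrl.capture(c);ims.append(p["color"]);print(c,p["camera_matrix"].tolist(),p["k1"],np.round(p["R"],3).tolist(),np.round(p["t"]).tolist())
    cv2.imwrite(f"pics/{c}0.png",cv2.resize(p["color"][:,:,::-1],(800,600)))
    for q in("carrier","scaffold","carrier_grip","carrier_hook","bottle","jar","beaker","mark","rail_open","guard_end"):
        try: print(q,[(r["bbox"],round(r["conf"],2)) for r in ctrl.spot_in(c,q)])
        except Exception as e: print(q,e)
E
```

```text
pics
{'time_s': 0.0, 'qpos': array([-1.53803294e+00,  1.59081551e-01,  1.59824427e+00,  1.04069060e-06,
        1.38621015e+00, -2.10137447e-01]), 'joint_vel': array([ 0.00033592,  0.00055898, -0.00207015,  0.00080684, -0.00054363,
        0.00098177]), 'tau': array([-1.48347561e-03, -3.95999408e+01, -3.31428015e+01, -3.77737451e-04,
        8.24061048e-03, -8.03404010e-08]), 'ee_pos': array([ 138.23707763, -557.50776152,  230.29262366]), 'tcp_rot': array([-3.11653025e+00, -3.80375651e-01, -2.71799190e-04]), 'ft_force': array([-0.47080304, -0.29553621,  0.53166034]), 'ft_torque': array([-0.02699803,  0.00716422, -0.06309091]), 'grip_force': 0.0, 'gripper_width': 1.001132981391495}
scene [[488.88452594374854, 0.0, 260.6373951966417], [0.0, 488.88452594374854, 198.82735241146213], [0.0, 0.0, 1.0]] -0.0021434918762815313 [[0.05, 0.999, 0.002], [0.762, -0.037, -0.647], [-0.646, 0.033, -0.762]] [-55.0, -297.0, 1686.0]
carrier [([253.9, 182.7, 25.9, 42.8], 0.92), ([297.4, 140.0, 32.8, 52.3], 0.89), ([368.0, 154.9, 34.0, 36.2], 0.75), ([302.2, 173.5, 37.5, 66.2], 0.74)]
scaffold [([113.4, 1
[... 1026 characters left out ...]
, 74.7], 0.69)]
carrier_grip [([174.0, 195.6, 34.7, 32.3], 0.9), ([228.4, 211.0, 24.4, 25.5], 0.9), ([100.5, 242.1, 29.2, 28.8], 0.9), ([176.4, 250.0, 33.8, 34.7], 0.55)]
carrier_hook [([172.9, 192.7, 33.4, 31.0], 0.9), ([229.2, 215.1, 23.8, 19.8], 0.79), ([174.8, 247.9, 34.1, 38.7], 0.75), ([101.6, 239.5, 28.3, 30.1], 0.58)]
bottle [([299.0, 223.5, 27.0, 21.7], 0.87), ([171.6, 194.1, 35.5, 31.7], 0.63)]
jar [([349.1, 214.1, 32.8, 20.8], 0.89), ([174.7, 192.4, 33.4, 33.4], 0.69)]
beaker [([114.7, 193.9, 30.0, 26.5], 0.66)]
mark [([280.9, 133.8, 40.0, 43.2], 0.68), ([172.9, 194.7, 36.7, 30.1], 0.23)]
rail_open [([155.4, 93.4, 240.1, 79.0], 0.91)]
guard_end [([154.3, 92.7, 240.9, 78.3], 0.94)]
```

View pics/scene0.png

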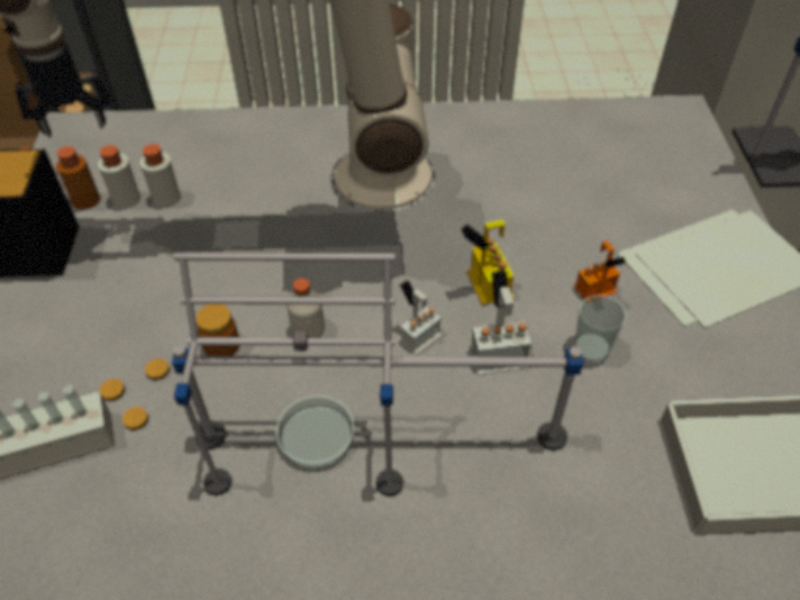

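View pics/top0.png

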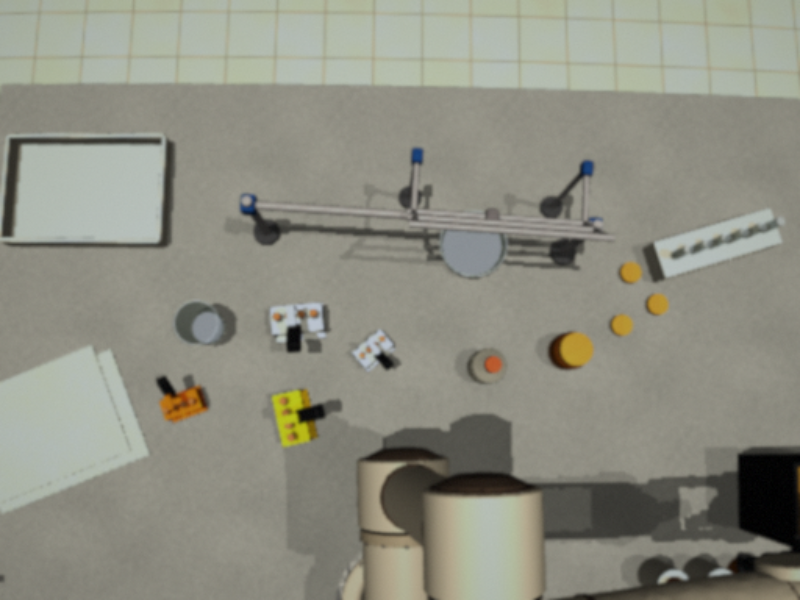

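The picture shows the real carrier, the larger aluminium one, at about (502,325) in the scene view and (297,320) in the top view. The small silver one and the yellow and orange ones are look-alikes. The guard and dish are right of the rail's middle.

The moves cannot tilt the tool directly, so I'll check how the arm behaves at the edge of its reach while raising it clear.

play_rows --pt "1 0 0 -40 0" --pt "1 0 0 -80 0" --pt "1 0 0 -120 0" --pt "1 0 0 -160 0" --pt "1 0 0 -200 0" --pt "1 0 0 -240 0" --pt "1 0 0 -280 0" --pt "1 0 0 -320 0" --pt "1 0 0 -360 0" --pt "1 0 0 -400 0"

```text
time_s: 1.93
ee_pos: [138.2, -557.3, 633.5]
tcp_rot: [3.118, 0.381, -0.0]
ft_force: [-0.4, -1.6, 1.2]
gripper_width: 0.997
grip_force: 0.0
```

```bash
cat > h.py <<'E'
from bench import ctrl
import cv2,numpy as np
from scipy.optimize import least_squares
from scipy.spatial.transform import Rotation as Ro
def proj(p,X):
    X=np.atleast_2d(X)@np.array(p["R"]).T+np.array(p["t"])
    s=X[:,:2]/X[:,2:];s=s*(1+p["k1"]*(s**2).sum(1,keepdims=True))
    K=p["camera_matrix"];return s*[K[0][0],K[1][1]]+[K[0][2],K[1][2]]
def atz(p,uv,z):
    return least_squares(lambda a:proj(p,[a[0],a[1],z])[0]-uv,[500,0],x_scale=100).x
def st():
    s=ctrl.read_state();print("t",round(s["time_s"],2),"q",np.round(s["qpos"],3),"p",np.round(s["ee_pos"],1),"F",np.round(s["ft_force"],1),"g",round(s["gripper_width"],3),round(s["grip_force"],1));print(np.round(Ro.from_rotvec(s["tcp_rot"]).as_matrix().T,3).tolist());return s
E
python3 - <<'E'
from h import *
st()
a=ctrl.capture("scene");b=ctrl.capture("top")
S=512/800
print("clamp open",atz(a,(573*S,360*S),210),atz(b,(248*S,202*S),235))
print("rail/guard joint",atz(a,(388*S,361*S),210))
print("carrier base",atz(a,(502*S,358*S),0))
print("grip top",atz(b,(293*S,335*S),150))
for n,p in(("scene",a),("top",b)):
    for r in ctrl.outline_of(n,"carrier"): print(n,np.round(r["bbox"]),round(r["conf"],2),r["region"].sum())
c=a["color"][150:250,80:400]; cv2.imwrite("pics/c1.png",cv2.resize(c[:,:,::-1],(800,250),interpolation=2))
d=b["color"][80:260,90:410]; cv2.imwrite("pics/c2.png",cv2.resize(d[:,:,::-1],(800,450),interpolation=2))
im=np.vstack([cv2.resize(a["color"][145:250,180:400],(660,315)),cv2.resize(b["color"][110:240,140:330],(380,260))[:, :].copy() if 0 else cv2.resize(b["color"][120:230,140:360],(660,285))])
cv2.imwrite("pics/both1.png",im[:,:,::-1])
E
```

```text
t 1.93 q [-1.538  0.309  0.618  0.     2.214 -0.21 ] p [ 138.2 -557.3  633.5] F [-0.4 -1.6  1.2] g 0.997 0.0
[[0.971, 0.241, -0.0], [0.241, -0.971, 0.001], [0.0, -0.001, -1.0]]
clamp open [673.95763622 260.0777312 ] [676.45923602 253.85103622]
rail/guard joint [662.77151717  -5.7823327 ]
carrier base [510.27594521 199.08460021]
grip top [473.21948477 186.45862506]
scene [254. 180.  29.  46.] 0.91 747
scene [303. 171.  35.  68.] 0.7 1222
scene [367. 155.  32.  36.] 0.56 574
scene [366. 189.  33.  41.] 0.39 988
top [104. 245.  31.  23.] 0.96 546
top [227. 213.  24.  22.] 0.95 417
top [174. 250.  35.  39.] 0.68 849
top [174. 194.  34.  34.] 0.66 883
```

play_rows --pt "1 0 0 -40 0" --pt "1 0 0 -80 0" --pt "1 0 0 -120 0" --pt "1 0 0 -160 0" --pt "1 0 0 -200 0" --pt "1 0 0 -240 0" --pt "1 0 0 -280 0" --pt "1 0 0 -320 0"

```text
time_s: 2.8
ee_pos: [120.8, -486.9, 751.5]
tcp_rot: [3.1, 0.378, 0.003]
ft_force: [0.7, -0.0, 0.1]
gripper_width: 0.998
grip_force: 0.0
```

```bash
python3 - <<'E'
from h import *
st()
E
```

```text
t 2.8 q [-1.572  0.405  0.186  0.008  2.532 -0.238] p [ 120.8 -486.9  751.5] F [ 0.7 -0.   0.1] g 0.998 0.0
[[0.971, 0.241, -0.0], [0.24, -0.97, 0.019], [0.004, -0.018, -1.0]]
```

View pics/both1.png

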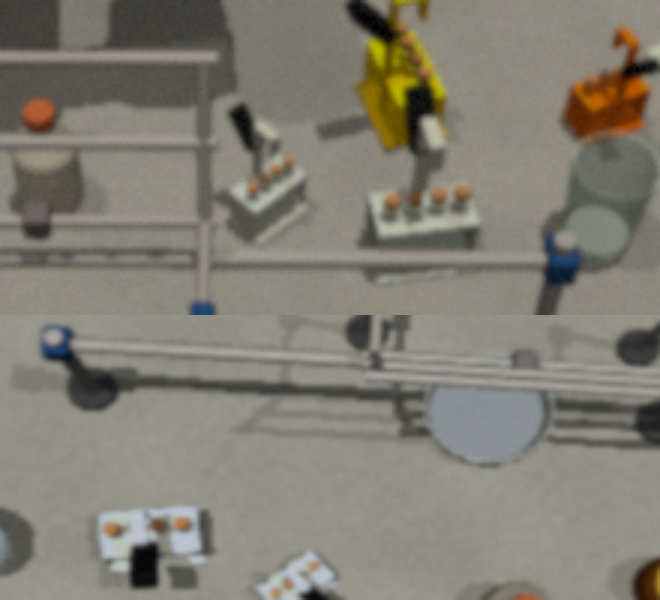

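play_rows --pt "1 0 0 -60 0" --pt "1 0 0 -100 0" --pt "1 0 0 -150 0" --pt "1 0 0 -200 0"

```text
time_s: 3.13
ee_pos: [108.5, -437.6, 785.5]
tcp_rot: [3.083, 0.376, 0.006]
ft_force: [0.9, -0.4, 0.4]
gripper_width: 1.001
grip_force: 0.0
```

```bash
python3 - <<'E'
from h import *
st()
E
```

```text
t 3.13 q [-1.603  0.332  0.184  0.018  2.591 -0.26 ] p [ 108.5 -437.6  785.5] F [ 0.9 -0.4  0.4] g 1.001 0.0
[[0.971, 0.24, -0.0], [0.24, -0.97, 0.036], [0.008, -0.035, -0.999]]
```

play_rows --pt "1 0 0 -60 0" --pt "1 0 0 -100 0" --pt "1 0 0 -150 0" --pt "1 0 0 -200 0" --pt "1 0 0 -250 0" --pt "1 0 0 -300 0" --pt "1 0 0 -350 0" --pt "1 0 0 -400 0"

```text
time_s: 3.8
ee_pos: [96.4, -388.5, 816.5]
tcp_rot: [3.051, 0.372, 0.0]
ft_force: [0.3, 0.1, -0.2]
gripper_width: 0.997
grip_force: 0.0
```

```bash
python3 - <<'E'
from h import *
st()
E
```

```text
t 3.8 q [-1.642  0.254  0.185  0.027  2.637 -0.29 ] p [  96.4 -388.5  816.5] F [ 0.3  0.1 -0.2] g 0.997 0.0
[[0.971, 0.24, -0.008], [0.24, -0.968, 0.067], [0.008, -0.067, -0.998]]
```

play_rows --pt "1 0 0 40 0" --pt "1 0 0 80 0" --pt "1 0 0 120 0" --pt "1 0 0 160 0" --pt "1 0 0 160 0"

```text
time_s: 4.22
ee_pos: [97.8, -398.8, 655.4]
tcp_rot: [3.051, 0.372, -0.0]
ft_force: [-0.4, -0.8, 1.1]
gripper_width: 1.0
grip_force: 0.0
```

```bash
python3 - <<'E'
from h import *
st()
E
```

```text
t 4.22 q [-1.636 -0.175  1.082  0.015  2.167 -0.3  ] p [  97.8 -398.8  655.4] F [-0.4 -0.8  1.1] g 1.0 0.0
[[0.971, 0.24, -0.008], [0.24, -0.968, 0.068], [0.008, -0.068, -0.998]]
```

play_rows --pt "1 38 -15 0 0" --pt "1 76 -31 0 0" --pt "1 114 -46 0 0" --pt "1 152 -62 0 0" --pt "1 190 -77 0 0" --pt "1 228 -93 0 0" --pt "1 266 -108 0 0"

```text
time_s: 4.8
ee_pos: [331.4, -228.8, 647.8]
tcp_rot: [3.051, 0.372, -0.001]
ft_force: [-0.6, -0.4, -0.4]
gripper_width: 0.997
grip_force: 0.0
```

play_rows --pt "1 18 -34 0 0" --pt "1 35 -68 0 0" --pt "1 53 -102 0 0" --pt "1 70 -136 0 0" --pt "1 88 -170 0 0" --pt "1 105 -205 0 0" --pt "1 123 -240 0 0" --pt "1 140 -273 0 0"

```text
time_s: 5.47
ee_pos: [400.5, 69.8, 627.8]
tcp_rot: [3.05, 0.373, -0.002]
ft_force: [0.9, -0.8, -0.5]
gripper_width: 1.002
grip_force: 0.0
```

```bash
python3 - <<'E'
from h import *
st()
import itertools
a=ctrl.capture("scene");S=512/800
A=lambda u,v,z:np.round(atz(a,(180+u/3,145+v/3),z),1)
for u,v in((391,201),(414,199),(438,196),(462,192)): print("stopper",A(u,v,86))
for u,v in((383,238),(476,232)): print("box top front edge @60",A(u,v,60))
for u,v in((380,282),(478,265)): print("base corner z0",A(u,v,0))
# rail points in scene full-size coordinates (800)
for u,v in((560,362),(400,361),(573,357),(184,358)): print("rail",np.round(atz(a,(u*S,v*S),210),1))
print("guard1",np.round(atz(a,(392*S,341*S),250),1),np.round(atz(a,(195*S,342*S),250),1),"block",np.round(atz(a,(300*S,340*S),250),1))
im=a["color"].astype(int);m=(im.max(2)<45);m[:, :295]=0;m[:,345:]=0;m[:165]=0;m[215:]=0
v,u=np.nonzero(m);print("black",m.sum(),u.mean(),v.mean(),u.min(),u.max(),v.min(),v.max())
cv2.imwrite("pics/s2.png",cv2.resize(a["color"][140:320,100:380][:,:,::-1],(800,514),interpolation=2))
E
```

```text
t 5.47 q [-0.074 -0.168  1.138 -0.081  2.158  1.208] p [400.5  69.8 627.8] F [ 0.9 -0.8 -0.5] g 1.002 0.0
[[0.971, 0.241, -0.01], [0.241, -0.968, 0.068], [0.007, -0.068, -0.998]]
stopper [516.3 160.9]
stopper [515.1 181.4]
stopper [512.7 203. ]
stopper [509.2 224.9]
box top front edge @60 [537.1 153.4]
box top front edge @60 [534.4 236.7]
base corner z0 [541.9 154.7]
base corner z0 [527.2 247.1]
rail [676.6 240.7]
rail [663.6  11.4]
rail [668.6 261.1]
rail [ 643.1 -299.1]
guard1 [657.9   0.7] [ 646.3 -274.6] block [ 649.9 -128.1]
black 99 318.6868686868687 181.64646464646464 316 323 174 195
```

play_rows --pt "1 4 -17 -36 7" --pt "1 8 -34 -72 14" --pt "1 12 -51 -108 16" --pt "1 17 -68 -144 16" --pt "1 17 -68 -184 16" --pt "1 17 -68 -224 16" --pt "1 17 -68 -300 16" --pt "1 17 -68 -400 16" --pt "1 17 -68 -400 16" --pt "1 17 -68 -400 16"

```text
time_s: 6.35
ee_pos: [375.9, 142.8, 809.1]
tcp_rot: [3.074, -0.055, 0.076]
ft_force: [-0.2, -0.1, 0.1]
gripper_width: 1.002
grip_force: 0.0
```

play_rows --pt "1 0 0 -400 0" --pt "1 0 0 -400 0" --pt "1 0 0 -400 0" --pt "1 0 0 -400 0"

```text
time_s: 6.68
ee_pos: [356.2, 139.1, 823.8]
tcp_rot: [3.072, -0.053, 0.135]
ft_force: [0.0, 0.3, 0.7]
gripper_width: 1.002
grip_force: 0.0
```

play_rows --pt "1 -300 0 -400 0" --pt "1 -300 0 -400 0" --pt "1 -300 0 -400 0" --pt "1 -300 0 -400 0"

```text
time_s: 7.02
ee_pos: [309.7, 163.7, 844.1]
tcp_rot: [3.064, -0.05, 0.231]
ft_force: [0.6, 0.8, 0.9]
gripper_width: 0.997
grip_force: 0.0
```

```bash
python3 - <<'E'
from h import *
st()
E
```

```text
t 7.02 q [ 0.231  0.182  0.183 -0.214  2.637  1.639] p [309.7 163.7 844.1] F [0.6 0.8 0.9] g 0.997 0.0
[[0.988, -0.027, 0.151], [-0.037, -0.997, 0.066], [0.149, -0.07, -0.986]]
```

View pics/s2.png

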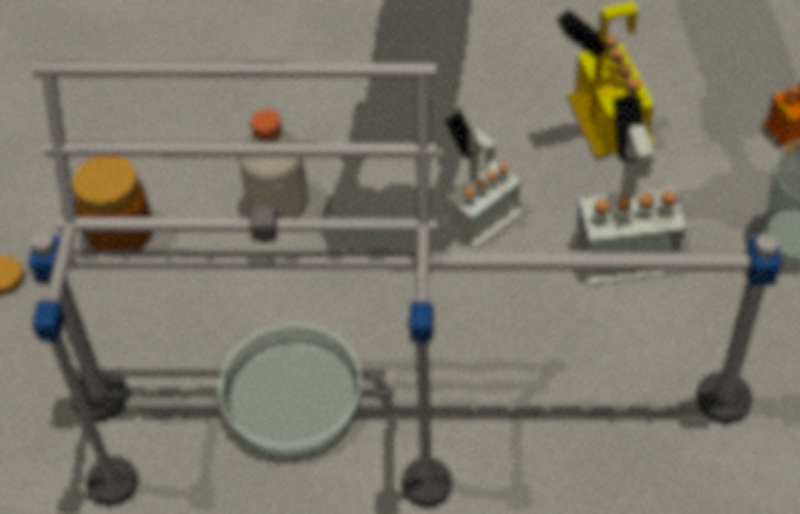

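play_rows --pt "1 400 0 0 0" --pt "1 400 0 0 0" --pt "1 400 0 0 0" --pt "1 400 0 0 0"

```text
time_s: 7.35
ee_pos: [355.9, 124.1, 828.5]
tcp_rot: [3.08, -0.051, 0.152]
ft_force: [0.5, 0.4, -0.5]
gripper_width: 0.998
grip_force: 0.0
```

play_rows --pt "1 400 0 0 0" --pt "1 400 0 0 0" --pt "1 400 0 0 0" --pt "1 400 0 0 0"

```text
time_s: 7.68
ee_pos: [389.7, 93.7, 812.3]
tcp_rot: [3.097, -0.053, 0.082]
ft_force: [-0.1, -0.5, -0.6]
gripper_width: 0.997
grip_force: 0.0
```

```bash
python3 - <<'E'
from h import *
st()
E
```

```text
t 7.68 q [-0.034  0.266  0.184 -0.088  2.637  1.492] p [389.7  93.7 812.3] F [-0.1 -0.5 -0.6] g 0.997 0.0
[[0.998, -0.033, 0.053], [-0.035, -0.998, 0.043], [0.052, -0.044, -0.998]]
```

play_rows --pt "1 -300 60 -400 0" --pt "1 -300 60 -400 0" --pt "1 -300 60 -400 0" --pt "1 -300 60 -400 0"

```text
time_s: 8.02
ee_pos: [351.1, 93.9, 838.5]
tcp_rot: [3.078, -0.049, 0.188]
ft_force: [-0.2, -0.2, 0.1]
gripper_width: 0.996
grip_force: 0.0
```

play_rows --pt "1 -350 80 -350 0" --pt "1 -350 80 -350 0" --pt "1 -350 80 -350 0" --pt "1 -350 80 -350 0"

```text
time_s: 8.35
ee_pos: [312.0, 95.7, 860.3]
tcp_rot: [3.052, -0.048, 0.285]
ft_force: [-0.3, -0.1, -0.3]
gripper_width: 1.002
grip_force: 0.0
```

```bash
python3 - <<'E'
from h import *
st()
E
```

```text
t 8.35 q [-1.000e-03  1.300e-01  1.830e-01 -1.630e-01  2.637e+00  1.451e+00] p [312.   95.7 860.3] F [-0.3 -0.1 -0.3] g 1.002 0.0
[[0.982, -0.024, 0.186], [-0.038, -0.997, 0.073], [0.184, -0.078, -0.98]]
```

play_rows --pt "1 -300 -150 -350 0" --pt "1 -300 -150 -350 0" --pt "1 -300 -150 -350 0" --pt "1 -300 -150 -350 0"

```text
time_s: 8.68
ee_pos: [246.4, 169.8, 870.4]
tcp_rot: [3.042, -0.046, 0.365]
ft_force: [0.6, -0.4, -0.5]
gripper_width: 1.0
grip_force: 0.0
```

play_rows --pt "1 -300 -100 -350 0" --pt "1 -300 -100 -350 0" --pt "1 -300 -100 -350 0" --pt "1 -300 -100 -350 0"

```text
time_s: 9.02
ee_pos: [163.5, 226.7, 874.9]
tcp_rot: [3.043, -0.039, 0.445]
ft_force: [0.1, -0.0, -1.0]
gripper_width: 0.998
grip_force: 0.0
```

```bash
python3 - <<'E'
from h import *
st()
E
```

```text
t 9.02 q [ 0.791  0.101  0.183 -0.547  2.637  1.878] p [163.5 226.7 874.9] F [ 0.1 -0.  -1. ] g 0.998 0.0
[[0.958, -0.015, 0.287], [-0.035, -0.997, 0.062], [0.285, -0.069, -0.956]]
```

play_rows --pt "1 25 25 20 0" --pt "1 50 50 30 0" --pt "1 70 74 30 0"

```text
time_s: 9.27
ee_pos: [233.0, 159.1, 867.6]
tcp_rot: [3.044, -0.018, 0.437]
ft_force: [1.5, 1.1, -0.6]
gripper_width: 1.001
grip_force: 0.0
```

play_rows --pt "1 -350 -40 -300 0" --pt "1 -350 -40 -300 0" --pt "1 -350 -40 -300 0" --pt "1 -350 -40 -300 0"

```text
time_s: 9.6
ee_pos: [98.2, 174.8, 878.7]
tcp_rot: [3.045, -0.049, 0.476]
ft_force: [0.2, 0.7, 0.6]
gripper_width: 0.997
grip_force: 0.0
```

```bash
python3 - <<'E'
from h import *
st()
E
```

```text
t 9.6 q [ 0.878 -0.088  0.362 -0.604  2.638  1.916] p [ 98.2 174.8 878.7] F [0.2 0.7 0.6] g 0.997 0.0
[[0.952, -0.022, 0.306], [-0.041, -0.998, 0.054], [0.304, -0.063, -0.951]]
```

play_rows --pt "1 34 6 12 0" --pt "1 68 12 24 0" --pt "1 100 18 34 0" --pt "1 132 24 44 0"

```text
time_s: 9.93
ee_pos: [231.2, 149.4, 878.2]
tcp_rot: [3.046, -0.023, 0.478]
ft_force: [0.8, 2.5, -0.4]
gripper_width: 1.001
grip_force: 0.0
```

play_rows --pt "1 0 65 -400 0" --pt "1 0 65 -400 0" --pt "1 0 65 -400 0" --pt "1 0 65 -400 0"

```text
time_s: 10.27
ee_pos: [189.3, 129.1, 901.7]
tcp_rot: [3.031, -0.038, 0.533]
ft_force: [-1.2, -0.6, -0.1]
gripper_width: 0.999
grip_force: 0.0
```

play_rows --pt "1 0 65 -400 0" --pt "1 0 65 -400 0" --pt "1 0 65 -400 0" --pt "1 0 65 -400 0"

```text
time_s: 10.6
ee_pos: [154.6, 123.0, 910.1]
tcp_rot: [3.014, -0.035, 0.592]
ft_force: [0.5, -0.4, 0.4]
gripper_width: 0.995
grip_force: 0.0
```

```bash
python3 - <<'E'
from h import *
st()
E
```

```text
t 10.6 q [ 0.384 -0.057  0.183 -0.447  2.637  1.545] p [154.6 123.  910.1] F [ 0.5 -0.4  0.4] g 0.995 0.0
[[0.926, -0.009, 0.379], [-0.036, -0.997, 0.064], [0.377, -0.073, -0.923]]
```

play_rows --pt "1 30 -20 -400 0" --pt "1 30 -20 -400 0" --pt "1 30 -20 -400 0" --pt "1 30 -20 -400 0"

```text
time_s: 10.93
ee_pos: [116.2, 126.0, 913.2]
tcp_rot: [3.009, -0.033, 0.626]
ft_force: [0.5, 0.3, -0.1]
gripper_width: 0.998
grip_force: 0.0
```

play_rows --pt "1 30 -20 -400 0" --pt "1 30 -20 -400 0" --pt "1 30 -20 -400 0" --pt "1 30 -20 -400 0"

```text
time_s: 11.27
ee_pos: [81.2, 124.8, 915.1]
tcp_rot: [3.006, -0.03, 0.659]
ft_force: [0.5, -0.5, 0.0]
gripper_width: 0.999
grip_force: 0.0
```

```bash
python3 - <<'E'
from h import *
st()
E
```

```text
t 11.27 q [ 0.974 -0.053  0.183 -0.913  2.637  1.677] p [ 81.2 124.8 915.1] F [ 0.5 -0.5  0. ] g 0.999 0.0
[[0.908, -0.005, 0.419], [-0.032, -0.998, 0.058], [0.418, -0.066, -0.906]]
```

play_rows --pt "1 2 -7 37 0" --pt "1 4 -13 74 0" --pt "1 6 -20 112 0" --pt "1 8 -27 150 0" --pt "1 10 -33 188 0" --pt "1 12 -40 225 0" --pt "1 14 -47 262 0" --pt "1 16 -53 300 0" --pt "1 18 -60 336 0"

```text
time_s: 12.02
ee_pos: [233.5, 160.8, 625.8]
tcp_rot: [3.003, -0.031, 0.661]
ft_force: [0.3, 0.1, -0.5]
gripper_width: 0.999
grip_force: 0.0
```

```bash
python3 - <<'E'
from h import *
st()
E
```

```text
t 12.02 q [ 0.439 -0.696  1.542 -0.259  1.916  1.896] p [233.5 160.8 625.8] F [ 0.3  0.1 -0.5] g 0.999 0.0
[[0.907, -0.006, 0.42], [-0.034, -0.998, 0.061], [0.419, -0.069, -0.905]]
```

Tilt is held. Continue towards a standoff and measure with all cameras.

play_rows --pt "1 2 -7 37 0" --pt "1 4 -13 74 1" --pt "1 6 -20 112 2" --pt "1 8 -27 150 3.5" --pt "1 10 -33 188 3.5" --pt "1 12 -40 225 3.5" --pt "1 14 -47 262 3.5" --pt "1 16 -53 300 3.5" --pt "1 18 -57 325 3.5" --pt "1 18 -57 325 3.5"

```text
time_s: 12.85
ee_pos: [385.7, 194.4, 330.3]
tcp_rot: [3.012, -0.121, 0.648]
ft_force: [-0.7, 0.3, -0.8]
gripper_width: 0.998
grip_force: 0.0
```

```bash
python3 - <<'E'
from h import *
st()
a=ctrl.capture("scene");b=ctrl.capture("top");w=ctrl.capture("wrist")
import pickle;pickle.dump((a,b,w),open("caps.pkl","wb"))
for n in("wrist",):
  for q in("carrier","carrier_grip"):print(q,[(np.round(r["bbox"]),round(r["conf"],2)) for r in ctrl.spot_in(n,q)])
im=np.vstack([np.hstack([cv2.resize(a["color"][165:245,290:355],(325,400),interpolation=2),cv2.resize(b["color"][185:235,165:220],(440,400),interpolation=2)])])
cv2.imwrite("pics/carr.png",im[:,:,::-1]);cv2.imwrite("pics/w1.png",w["color"][:,:,::-1])
E
```

```text
t 12.85 q [ 0.332 -0.556  2.068 -0.215  1.257  2.011] p [385.7 194.4 330.3] F [-0.7  0.3 -0.8] g 0.998 0.0
[[0.909, -0.064, 0.413], [-0.089, -0.995, 0.041], [0.408, -0.074, -0.91]]
carrier [(array([310., 158.,  72.,  52.]), 0.97), (array([ 72., 239.,  77.,  52.]), 0.92), (array([214., 127.,  63.,  66.]), 0.84), (array([230., 240.,  84.,  71.]), 0.7)]
carrier_grip [(array([228., 238.,  84.,  75.]), 0.96), (array([311., 162.,  69.,  48.]), 0.92), (array([ 72., 238.,  78.,  56.]), 0.86), (array([212., 122.,  73.,  65.]), 0.74)]
```

View pics/carr.png

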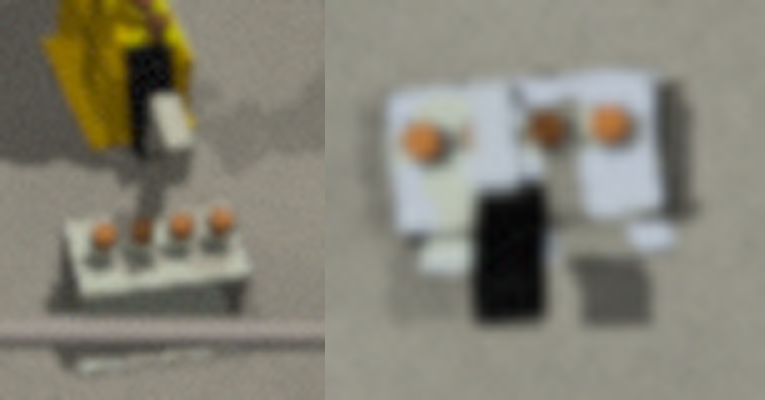

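View pics/w1.png

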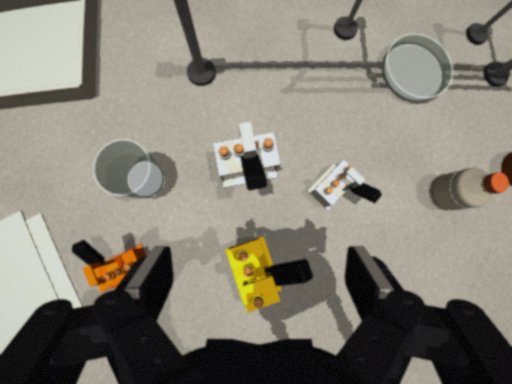

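```bash
python3 - <<'E'
from h import *
import pickle
a,b,w=pickle.load(open("caps.pkl","rb"))
sc=lambda u,v:(290+u/5,165+v/5)
tp=lambda u,v:(165+u/8,185+v/8)
id_=lambda u,v:(u,v)
obs=[]
def add(p,f,uvs,keys):
    for uv,k in zip(uvs,keys): obs.append((p,np.array(f(*uv)),k))
add(a,sc,[(103,236),(143,231),(181,227),(221,219)],["t-3","t-1","t1","t3"])
add(a,sc,[(78,293),(245,278)],["b1-","b1+"])
add(b,tp,[(424,142),(548,128),(612,124)],["t3","t-1","t-3"])
add(b,tp,[(510,320)],["he"])
add(b,tp,[(388,90),(655,72)],["b1+","b1-"])
add(w,id_,[(224,152),(238,149),(268,143),(256,187),(245,124)],["t3","t1","t-3","he","hk"])
add(w,id_,[(213,142),(276,133),(281,168),(218,178)],["b1+","b1-","b0-","b0+"])
def pt(k,q):
    xt,s,zb,x0,x1=q
    if k[0]=="t": return [xt,s*int(k[1:]),88]
    if k=="he": return [-62.9,0,155.2]
    if k=="hk": return [17,0,162]
    return [x0 if k[1]=="0" else x1,46 if k[2]=="+" else -46,zb]
def res(v):
    R=Ro.from_euler("z",v[2]).as_matrix();r=[]
    for p,uv,k in obs: r+=list(proj(p,R@np.array(pt(k,v[3:]))+[v[0],v[1],0])[0]-uv)
    return np.array(r)
f=least_squares(res,[513,192,.1,4,11,60,-29,37],x_scale=[10,10,.1,5,5,10,10,10],loss="soft_l1")
print(np.round(f.x,3));e=res(f.x).reshape(-1,2)
print([(o[2],*np.round(x,1)) for o,x in zip(obs,e)])
c,s=np.cos(f.x[2]),np.sin(f.x[2])
g=lambda x,z:np.round([f.x[0]+c*x,f.x[1]+s*x,z],1)
print("grip",g(-41.4,144.1),"g+8",g(-46.5,150.2),"hook",g(0,150))
# yellow: wrist ray at handle tip/hook top at z 162
for uv in((312,272),(275,275),(236,245)): print("yellow",np.round(atz(w,uv,150)))
# rail
for n,p,cols,v0 in(("scene",a,range(262,356,6),(222,241)),("top",b,range(170,256,6),(124,143))):
    P=[]
    for u in cols:
        k=p["color"][v0[0]:v0[1],u-1:u+2].mean((1,2));k=np.clip(k-np.percentile(k,60)-5,0,None)
        if k.sum()>0:P.append(np.r_[u,atz(p,(u,v0[0]+(k*np.arange(len(k))).sum()/k.sum()),210),k.max()])
    P=np.array(P);print(n,np.round(P,1).tolist());
    m=np.median(P[:,1]-np.polyval(np.polyfit(P[:,2],P[:,1],1),P[:,2]));print(np.polyfit(P[:,2],P[:,1],1))
c1=cv2.resize(a["color"][195:265,95:380],(798,196),interpolation=2);c2=cv2.resize(b["color"][90:170,140:400],(798,246),interpolation=2)
cv2.imwrite("pics/rail.png",np.vstack([c1,c2])[:,:,::-1])
E
```

```text
[ 5.06915e+02  1.90531e+02  7.90000e-02  5.93700e+00  1.05780e+01
  6.34880e+01 -2.72310e+01  2.71120e+01]
[('t-3', np.float64(-0.8), np.float64(-0.9)), ('t-1', np.float64(-1.0), np.float64(-0.7)), ('t1', np.float64(-0.7), np.float64(-0.7)), ('t3', np.float64(-0.9), np.float64(0.1)), ('b1-', np.float64(-0.3), np.float64(0.2)), ('b1+', np.float64(0.3), np.float64(-0.3)), ('t3', np.float64(-41.0), np.float64(-0.2)), ('t-1', np.float64(-41.0), np.float64(0.5)), ('t-3', np.float64(-41.3), np.float64(0.5)), ('he', np.float64(-41.4), np.float64(0.5)), ('b1+', np.float64(-40.8), np.float64(0.1)), ('b1-', np.float64(-41.3), np.float64(0.1)), ('t3', np.float64(-0.0), np.float64(-1.9)), ('t1', np.float64(1.0), np.float64(-1.2)), ('t-3', np.float64(0.8), np.float64(0.1)), ('he', np.float64(0.2), np.float64(1.2)), ('hk', np.float64(-0.2), np.float64(-3.9)), ('b1+', np.float64(0.5), np.float64(0.3)), ('b1-', np.float64(-1.5), np.float64(-0.2)), ('b0-', np.float64(0.1), np.float64(-0.1)), ('b0+', np.float64(1.0), np.float64(-0.0))]
grip [465.6 187.3 144.1] g+8 [460.6 186.9 150.2] hook [506.9 190.5
[... 326 characters left out ...]
[316.0, 664.0, 146.7, 19.7], [322.0, 672.0, 159.3, 19.4], [328.0, 674.2, 172.5, 16.6], [334.0, 677.7, 185.5, 21.4], [340.0, 676.2, 199.3, 16.5], [346.0, 671.0, 213.6, 11.1], [352.0, 671.5, 227.2, 11.2]]
[8.46205727e-02 6.56024072e+02]
top [[170.0, 679.1, 229.5, 15.4], [176.0, 678.1, 214.3, 10.9], [182.0, 677.5, 199.1, 15.8], [188.0, 676.7, 184.0, 18.6], [194.0, 675.6, 168.8, 12.5], [200.0, 674.8, 153.6, 19.8], [206.0, 674.1, 138.5, 17.5], [212.0, 673.3, 123.3, 17.3], [218.0, 672.6, 108.2, 19.8], [224.0, 671.5, 93.0, 11.2], [230.0, 671.0, 77.9, 18.3], [236.0, 670.2, 62.8, 27.7], [242.0, 669.2, 47.6, 15.0], [248.0, 668.6, 32.5, 16.5], [254.0, 667.8, 17.3, 13.1]]
[5.32548544e-02 6.66766013e+02]
```

View pics/rail.png

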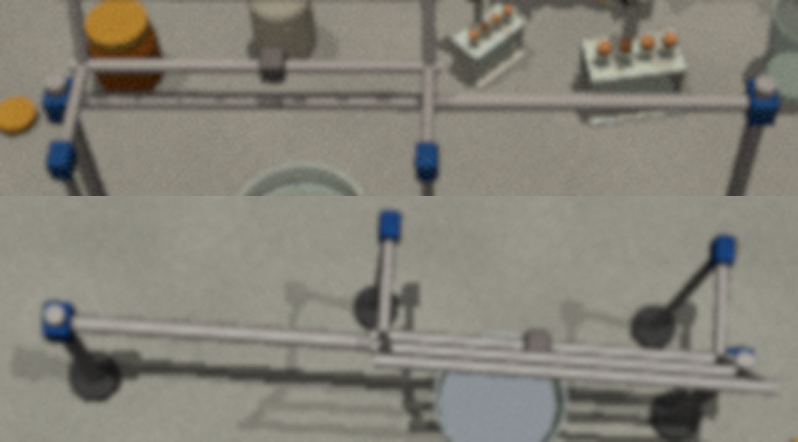

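```bash
cat > fit.py <<'E'
from h import *
import pickle
a,b,w=pickle.load(open("caps.pkl","rb"))
sc=lambda u,v:(290+u/5,165+v/5)
tp=lambda u,v:(165+(u-325)/8,185+v/8)
id_=lambda u,v:(u,v)
obs=[]
def add(p,f,uvs,keys):
    for uv,k in zip(uvs,keys): obs.append((p,np.array(f(*uv)),k))
add(a,sc,[(103,236),(143,231),(181,227),(221,219)],["t-3","t-1","t1","t3"])
add(a,sc,[(78,293),(245,278)],["b1-","b1+"])
add(b,tp,[(424,142),(548,128),(612,124)],["t3","t-1","t-3"])
add(b,tp,[(510,320)],["he"])
add(b,tp,[(388,90),(655,72)],["b1+","b1-"])
add(w,id_,[(224,152),(238,149),(268,143),(256,187),(245,124)],["t3","t1","t-3","he","hk"])
add(w,id_,[(213,142),(276,133),(281,168),(218,178)],["b1+","b1-","b0-","b0+"])
def pt(k,q):
    xt,s,zb,x0,x1=q
    if k[0]=="t": return [xt,s*int(k[1:]),88]
    if k=="he": return [-62.9,0,155.2]
    if k=="hk": return [17,0,162]
    return [x0 if k[1]=="0" else x1,46 if k[2]=="+" else -46,zb]
def res(v):
    R=Ro.from_euler("z",v[2]).as_matrix();r=[]
    for p,uv,k in obs: r+=list(proj(p,R@np.array(pt(k,v[3:]))+[v[0],v[1],0])[0]-uv)
    return np.array(r)
f=least_squares(res,[513,192,.1,4,11,60,-29,37],x_scale=[10,10,.1,5,5,10,10,10],loss="soft_l1")
print(np.round(f.x,3));e=res(f.x).reshape(-1,2)
print([(o[2],np.round(x,1).tolist()) for o,x in zip(obs,e)])
c,s=np.cos(f.x[2]),np.sin(f.x[2])
g=lambda x,z:np.round([f.x[0]+c*x,f.x[1]+s*x,z],1)
print("grip",g(-41.4,144.1),"g+8",g(-46.5,150.2),"hook",g(0,150))
# scaffold
tq=lambda u,v:np.array((140+u/3.07,90+(v-196)/3.07)); sq=lambda u,v:np.array((95+u/2.8,195+v/2.8))
O=[(b,tq(57,315),[0,280,235]),(b,tq(383,342),[-4,15,252]),(b,tq(376,359),[-52,25,370]),(b,tq(390,213),[85,15,255]),(b,tq(777,387),[-52,-265,370]),(b,tq(200,330),[0,None,212]),(b,tq(340,337),[0,None,212]),(b,tq(537,336),[-4,'m',261]),
 (a,sq(765,84),[0,280,235]),(a,sq(440,68),[-4,25,250]),(a,sq(428,68),[-4,15,250]),(a,sq(72,68),[-4,-258,250]),(a,sq(272,66),[-4,'m',250]),(a,sq(600,103),[0,None,210]),(a,sq(490,102),[0,None,210])]
def rs(v,full=False):
    R=Ro.from_euler("z",v[2]).as_matrix();r=[]
    for p,uv,X in O:
        X=list(X);free=X[1] is None
        if free: X[1]=v[4+[o[1] is uv for o in O if o[2][1] is None].index(True)]
        if X[1]=='m':X[1]=v[3]
        r.append(proj(p,R@np.array(X,float)+[v[0],v[1],0])[0]-uv)
    return np.array(r) if full else np.ravel(r)
h=least_squares(rs,[665,0,-.05,-120,150,50,120,30],x_scale=[10,10,.05,10,10,10,10,10],loss="soft_l1")
print("scaf",np.round(h.x,3));print(np.round(rs(h.x,True),1).tolist())
R=Ro.from_euler("z",h.x[2]).as_matrix();W=lambda *X:np.round(R@np.array(X,float)+[h.x[0],h.x[1],0],1)
print("open",W(0,130,210),"mark",W(0,h.x[3],210),"guardend",W(-4,25,250))
E
python3 fit.py
```

```text
[ 5.06764e+02  1.90817e+02  8.00000e-02  6.06900e+00  1.05550e+01
  6.37300e+01 -2.71350e+01  2.72360e+01]
[('t-3', [-0.7, -0.9]), ('t-1', [-0.8, -0.7]), ('t1', [-0.6, -0.7]), ('t3', [-0.8, 0.1]), ('b1-', [-0.2, 0.1]), ('b1+', [0.4, -0.4]), ('t3', [-0.4, -0.2]), ('t-1', [-0.5, 0.5]), ('t-3', [-0.8, 0.5]), ('he', [-0.8, 0.5]), ('b1+', [-0.4, 0.1]), ('b1-', [-0.8, 0.1]), ('t3', [-0.2, -1.8]), ('t1', [0.8, -1.2]), ('t-3', [0.5, 0.1]), ('he', [0.0, 1.3]), ('hk', [-0.5, -3.7]), ('b1+', [0.2, 0.3]), ('b1-', [-1.7, -0.3]), ('b0-', [-0.1, -0.1]), ('b0+', [0.9, 0.0])]
grip [465.5 187.5 144.1] g+8 [460.4 187.1 150.2] hook [506.8 190.8 150. ]
scaf [ 6.63911e+02 -2.32300e+01 -5.00000e-02 -1.05230e+02  1.63904e+02
  4.89540e+01  1.54066e+02  6.59960e+01]
[[-0.9, -0.1], [0.1, -2.5], [-0.6, -0.1], [-0.1, 4.0], [-0.0, -0.5], [-0.0, 0.1], [-0.0, 0.7], [-0.4, 1.8], [-0.9, 0.2], [-0.6, 0.1], [-0.9, 0.1], [1.2, -0.1], [-0.3, 0.7], [-0.0, 0.1], [-0.0, 0.4]]
open [670.5 106.6 210. ] mark [ 658.6 -128.3  210. ] guardend [661.2   1.9 250. ]
```

play_rows --pt "1 -2 -3 40 0" --pt "1 -4 -5 80 0" --pt "1 -5 -7 118 0" --pt "1 -5 -7 150 0" --pt "1 -5 -7 185 0" --pt "1 -5 -7 185 0"

```text
time_s: 13.6
ee_pos: [458.4, 187.0, 159.7]
tcp_rot: [3.012, -0.126, 0.645]
ft_force: [-0.9, -0.3, -0.2]
gripper_width: 0.999
grip_force: 0.0
```

```bash
python3 - <<'E'
from h import *
s=st()
w=ctrl.capture("wrist");R=Ro.from_rotvec(s["tcp_rot"]).as_matrix()
print("rem",np.round(R.T@(np.array([470.8,185.6,129.7])-s["ee_pos"]),1))
im=w["color"].copy()
c,sn=np.cos(.08),np.sin(.08)
for x,y,z in((-41.4,0,144.1),(-62.9,0,155.2),(17,0,162),(-56,12,161),(-56,-12,161)):
    u=proj(w,[506.8+c*x-sn*y,190.8+sn*x+c*y,z])[0];print((x,y,z),np.round(u));cv2.circle(im,tuple(int(k) for k in u),2,(255,0,0),-1)
cv2.imwrite("pics/w2.png",im[:,:,::-1])
E
```

```text
t 13.6 q [ 0.252 -0.233  2.18  -0.24   0.818  2.037] p [458.4 187.  159.7] F [-0.9 -0.3 -0.2] g 0.999 0.0
[[0.909, -0.067, 0.411], [-0.092, -0.995, 0.041], [0.406, -0.075, -0.911]]
rem [-1.  -1.  32.5]
(-41.4, 0, 144.1) [255. 236.]
(-62.9, 0, 155.2) [263. 276.]
(17, 0, 162) [238. 130.]
(-56, 12, 161) [239. 269.]
(-56, -12, 161) [284. 260.]
```

View pics/w2.png

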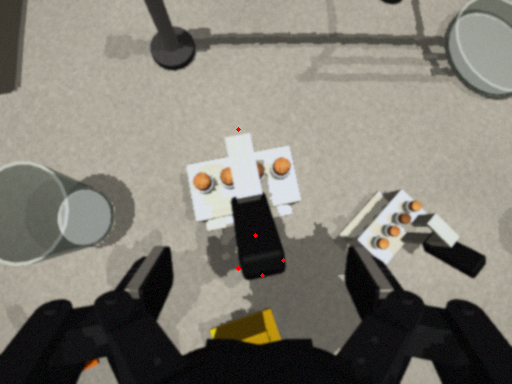

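play_rows --pt "1 -1 -1 32 0" --pt "1 -1 -1 32 0" --pt "0 -1 -1 32 0" --pt "0 -1 -1 32 0" --pt "0 -1 -1 32 0" --pt "0 -1 -1 32 0" --pt "0 -1 -1 32 0" --pt "0 -1 -1 32 0" --newtons 80

```text
time_s: 14.32
ee_pos: [475.2, 188.7, 139.2]
tcp_rot: [3.014, -0.127, 0.671]
ft_force: [-1.3, 4.0, 5.7]
gripper_width: 0.28
grip_force: 75.1
```

```bash
python3 - <<'E'
from h import *
st()
E
```

```text
t 14.32 q [ 0.243 -0.165  2.173 -0.251  0.74   2.05 ] p [475.2 188.7 139.2] F [-1.3  4.   5.7] g 0.28 75.1
[[0.902, -0.069, 0.426], [-0.091, -0.995, 0.032], [0.421, -0.068, -0.904]]
```

```bash
python3 - <<'E'
from h import *
a=ctrl.capture("scene");w=ctrl.capture("wrist");b=ctrl.capture("top")
s=ctrl.read_state();print(np.round(s["tau"],1),np.round(s["ft_torque"],2),np.round(s["ft_force"],1),np.round(s["ee_pos"],1))
im=np.hstack([cv2.resize(a["color"][100:240,230:390],(457,400),interpolation=2),cv2.resize(w["color"][60:384,120:400],(343,400))])
cv2.imwrite("pics/g1.png",im[:,:,::-1])
E
```

```text
[ -2.5 -20.5 -27.2  -1.7  -0.1  -0.1] [ 1.44 -0.31  0.65] [-2.1  4.   8.6] [475.2 188.8 139.2]
```

View pics/g1.png

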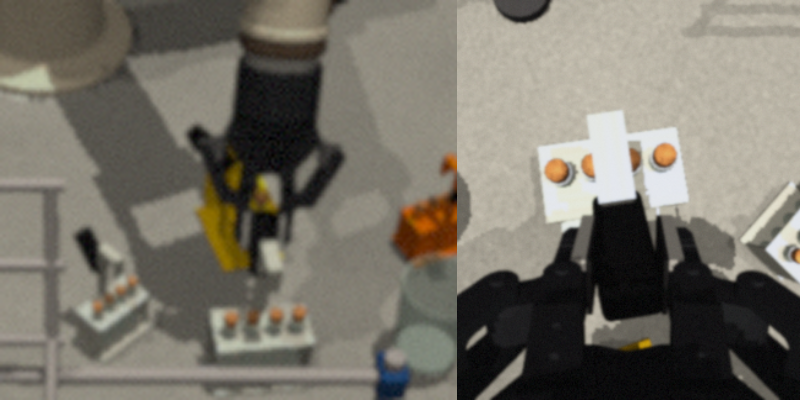

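play_rows --pt "0 8 1 -18 0" --pt "0 17 1 -36 0" --pt "0 26 2 -54 0" --pt "0 34 2 -72 0" --pt "0 43 3 -90 0" --pt "0 51 4 -108 0" --pt "0 51 4 -108 0"

```text
time_s: 15.05
ee_pos: [475.5, 187.9, 259.9]
tcp_rot: [3.011, -0.126, 0.67]
ft_force: [0.6, 1.0, -1.9]
gripper_width: 0.262
grip_force: 83.9
```

```bash
python3 - <<'E'
from h import *
s=st()
a=ctrl.capture("scene");b=ctrl.capture("top");w=ctrl.capture("wrist")
import pickle;pickle.dump((a,b,w,s["ee_pos"],s["tcp_rot"]),open("caps2.pkl","wb"))
# orange stoppers by colour in each view
for n,p,box in(("wrist",w,(100,40,420,300)),("scene",a,(270,120,380,240)),("top",b,(150,150,240,240))):
    im=cv2.cvtColor(p["color"],cv2.COLOR_RGB2HSV);m=((im[...,0]<14)&(im[...,1]>120)&(im[...,2]>70)).astype(np.uint8)
    k=np.zeros_like(m);k[box[1]:box[3],box[0]:box[2]]=1
    N,_,S,C=cv2.connectedComponentsWithStats(m*k)
    print(n,[(np.round(C[i],1).tolist(),int(S[i,4])) for i in range(1,N) if S[i,4]>3])
E
```

```text
t 15.05 q [ 0.243 -0.311  2.04  -0.201  1.013  1.969] p [475.5 187.9 259.9] F [ 0.6  1.  -1.9] g 0.262 83.9
[[0.903, -0.068, 0.425], [-0.091, -0.995, 0.035], [0.421, -0.07, -0.904]]
wrist [([276.5, 188.9], 44), ([220.3, 190.8], 31), ([295.8, 188.1], 16), ([304.2, 194.4], 16), ([366.7, 234.3], 28), ([355.5, 242.7], 6)]
scene [([374.0, 181.6], 136), ([319.2, 179.5], 4), ([309.8, 180.8], 4)]
top [([175.2, 195.4], 5), ([192.3, 196.3], 7)]
```

```bash
python3 - <<'E'
from h import *
import pickle
a,b,w,_,_=pickle.load(open("caps2.pkl","rb"))
def oc(p,box,sat=90):
    im=cv2.cvtColor(p["color"],cv2.COLOR_RGB2HSV);m=((im[...,0]<17)&(im[...,1]>sat)&(im[...,2]>50)).astype(np.uint8)
    k=np.zeros_like(m);k[box[1]:box[3],box[0]:box[2]]=1
    N,_,S,C=cv2.connectedComponentsWithStats(m*k);return [(np.round(C[i],1).tolist(),S[i].tolist()) for i in range(1,N) if S[i,4]>5]
print(oc(w,(150,130,330,260)));print(oc(a,(290,150,350,235)));print(oc(b,(160,150,220,230)))
# white box in wrist: bright region
g=w["color"].min(2);m=((g>165)*255).astype(np.uint8);m[:,:150]=0;m[:,340:]=0;m[:100]=0;m[280:]=0
N,_,S,C=cv2.connectedComponentsWithStats(m);print("white",[(S[i].tolist()) for i in range(1,N) if S[i,4]>60])
for r in ctrl.outline_of("wrist","carrier")[:4]: print(np.round(r["bbox"]),round(r["conf"],2),r["region"].sum())
cv2.imwrite("pics/lift.png",np.hstack([cv2.resize(w["color"][110:290,130:350],(440,360)),cv2.resize(a["color"][130:240,290:390],(360,396))[:360]])[:,:,::-1])
E
```

```text
[([214.7, 188.0], [206, 179, 18, 19, 268]), ([277.7, 187.1], [274, 179, 10, 18, 134]), ([303.1, 187.4], [295, 178, 18, 19, 241]), ([239.0, 187.5], [235, 180, 8, 17, 91])]
[([313.7, 153.4], [313, 152, 3, 4, 9]), ([309.7, 179.2], [308, 177, 5, 6, 22]), ([318.5, 179.8], [316, 178, 6, 5, 22]), ([327.0, 180.6], [325, 179, 5, 5, 20]), ([335.7, 180.9], [334, 179, 5, 5, 18])]
[([175.0, 194.1], [173, 192, 5, 5, 20]), ([192.1, 195.7], [190, 194, 5, 4, 17]), ([200.4, 196.5], [198, 195, 6, 4, 19])]
white [[150, 100, 190, 143, 20360], [316, 100, 24, 4, 76], [305, 108, 35, 10, 232], [328, 224, 12, 18, 91], [333, 241, 7, 17, 75]]
[325. 208.  98.  71.] 0.98 3190
[198. 149. 120. 167.] 0.82 12247
[231. 315.  49.  31.] 0.74 1352
[ 23. 327.  38.  27.] 0.67 563
```

```bash
cat > cf.py <<'E'
from h import *
def oc(p,box,sat=90,mn=5):
    im=cv2.cvtColor(p["color"],cv2.COLOR_RGB2HSV);m=((im[...,0]<17)&(im[...,1]>sat)&(im[...,2]>50)).astype(np.uint8)
    k=np.zeros_like(m);k[box[1]:box[3],box[0]:box[2]]=1
    N,_,S,C=cv2.connectedComponentsWithStats(m*k);return [(np.round(C[i],1).tolist(),S[i].tolist()) for i in range(1,N) if S[i,4]>mn]
T={i:np.array([6.07,10.555*i,88]) for i in(-3,-1,1,3)}
def fit(obs,x0=(500,190,100,0,0)):
    """obs: (cam, uv, key); returns x,y,z,yaw,roll of carrier (pitch 0)"""
    def r(v):
        R=Ro.from_euler("ZX",v[3:]).as_matrix()
        return np.ravel([proj(p,R@T[k]+v[:3])[0]-uv for p,uv,k in obs])
    f=least_squares(r,x0,x_scale=[10,10,10,.1,.1]);return f.x,r(f.x).reshape(-1,2)
E
python3 - <<'E'
from cf import *
import pickle
a,b,w,p,rv=pickle.load(open("caps2.pkl","rb"))
obs=[(w,(214.7,188),3),(w,(303.5,187.4),-3),(a,(309.7,179.2),-3),(a,(318.5,179.8),-1),(a,(327,180.6),1),(a,(335.7,180.9),3),(b,(175,194.1),3),(b,(192.1,195.7),-1),(b,(200.4,196.5),-3)]
v,e=fit(obs);print(np.round(v,3));print(np.round(e,1).tolist())
R=Ro.from_euler("ZX",v[3:]).as_matrix();hk=R@[0,0,150]+v[:3];gp=R@[-41.4,0,144.1]+v[:3]
Rt=Ro.from_rotvec(rv).as_matrix()
print("hook",hk,"grip",gp,"grasp pt",p-19*Rt[:,2],"hook in tool",Rt.T@(hk-p))
E
```

```text
[ 5.06863e+02  1.76890e+02  1.17815e+02 -8.80000e-02 -6.00000e-02]
[[-0.6, -0.4], [0.4, -0.5], [-0.1, 0.2], [-0.4, 0.2], [-0.3, -0.0], [-0.5, 0.3], [-0.0, 1.2], [-0.5, 1.2], [-0.4, 1.2]]
hook [507.65303927 185.80459676 267.54763018] grip [466.38362989 189.10910378 261.65814106] grasp pt [467.52047487 189.23021462 277.10972055] hook in tool [32.38987928 -0.58847789  6.77480493]
```

View pics/lift.png

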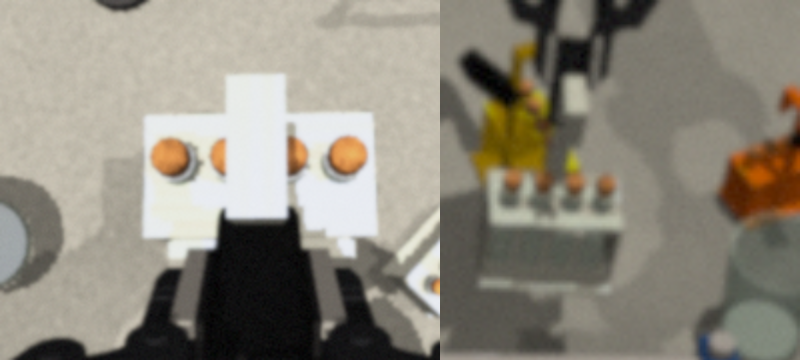

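play_rows --pt "0 20 -2 10 0" --pt "0 45 -5 23 0" --pt "0 72 -8 38 0" --pt "0 99 -10 52 0" --pt "0 99 10 56 0" --pt "0 99 30 61 0" --pt "0 99 50 65 0" --pt "0 99 68 70 0" --pt "0 99 68 70 0"

```text
time_s: 16.0
ee_pos: [584.5, 105.0, 231.6]
tcp_rot: [3.011, -0.129, 0.648]
ft_force: [-0.0, -1.0, -4.7]
gripper_width: 0.266
grip_force: 83.9
```

```bash
cat > look.py <<'E'
from cf import *
s=st()
Rt=Ro.from_rotvec(s["tcp_rot"]).as_matrix()
hk=s["ee_pos"]+Rt@[32.4,-.6,6.8]
S=lambda X:Ro.from_euler("z",.05).as_matrix()@(np.array(X)-[663.9,-23.2,0])
print("hook world",np.round(hk,1),"scaf",np.round(S(hk),1))
a=ctrl.capture("scene");b=ctrl.capture("top");w=ctrl.capture("wrist")
R=Ro.from_euler("ZX",[-.088,-.06]).as_matrix();o=hk-R@[0,0,150]
obs=[]
for n,p,mn in(("s",a,4),("t",b,4),("w",w,40)):
    pr={k:proj(p,R@T[k]+o)[0] for k in T};c=[np.array(m) for m,_ in oc(p,(0,0,512,384),mn=mn)]
    for k in T:
        if n=="w" and abs(k)==1: continue
        d=[np.linalg.norm(m-pr[k]) for m in c]
        if d and min(d)<(4.5 if n!="w" else 25): obs.append((p,c[int(np.argmin(d))],k));print(n,k,np.round(pr[k],1),c[int(np.argmin(d))])
if len(obs)>=4:
    v,e=fit(obs,[*o,-.09,-.06]);R=Ro.from_euler("ZX",v[3:]).as_matrix();h2=R@[0,0,150]+v[:3]
    print("fit",np.round(v,3),"hook",np.round(h2,1),"scaf",np.round(S(h2),1),"rms",np.sqrt((e**2).mean()))
X=-np.array(w["R"]).T@np.array(w["t"]);print("cam in tool",np.round(Rt.T@(X-s["ee_pos"])))
E
python3 look.py
```

```text
t 16.0 q [ 0.017 -0.077  1.895 -0.104  0.906  1.721] p [584.5 105.  231.6] F [-0.  -1.  -4.7] g 0.266 83.9
[[0.908, -0.069, 0.413], [-0.094, -0.995, 0.04], [0.408, -0.075, -0.91]]
hook world [616.7 102.8 238.7] scaf [-53.4 123.5 238.7]
s -3 [278.9 223. ] [278.9 223. ]
s -1 [287.8 223.6] [287.9 223.4]
s 1 [296.7 224.2] [296.9 223.8]
s 3 [305.6 224.8] [306.  224.6]
t -3 [234.1 157.2] [233.8 155.8]
t -1 [226.  156.5] [225.8 154.9]
t 3 [209.8 155.1] [209.1 153.6]
w -3 [306.5 191.1] [303.2 187.2]
w 3 [219.5 191.9] [214.7 188. ]
fit [ 6.18949e+02  1.01003e+02  9.25580e+01 -8.20000e-02 -2.00000e-03] hook [619.  101.3 242.6] scaf [-51.1 122.1 242.6] rms 0.5667073140962667
cam in tool [  78.   -2. -143.]
```

play_rows --pt "0 3 0 -7 0" --pt "0 18 -1 0 0" --pt "0 33 -1 7 0" --pt "0 49 -2 13 0" --pt "0 49 -2 13 0" --pt "0 49 -2 13 0"

```text
time_s: 16.65
ee_pos: [636.5, 106.5, 244.6]
tcp_rot: [3.012, -0.124, 0.659]
ft_force: [-0.5, -0.5, -4.1]
gripper_width: 0.262
grip_force: 83.8
```

```bash
python3 look.py
```

```text
t 16.65 q [ 0.017  0.043  1.752 -0.099  0.922  1.712] p [636.5 106.5 244.6] F [-0.5 -0.5 -4.1] g 0.262 83.8
[[0.906, -0.066, 0.419], [-0.09, -0.995, 0.037], [0.414, -0.072, -0.907]]
hook world [668.7 104.5 252. ] scaf [ -1.6 127.7 252. ]
s -3 [281.5 237.6] [281.7 238.2]
s -1 [290.8 238.3] [290.9 238.4]
s 1 [300.  238.9] [300.4 239.2]
s 3 [309.3 239.5] [309.9 239.8]
w 3 [215.6 189.9] [214.3 182. ]
fit [ 6.71780e+02  1.05365e+02  1.04721e+02 -1.56000e-01  4.60000e-02] hook [670.7  98.6 254.6] scaf [  0.7 121.9 254.6] rms 0.10914180998206774
cam in tool [  77.    0. -142.]
```

play_rows --pt "0 -4 0 9 0" --pt "0 -8 -1 18 0" --pt "0 -12 -1 27 0" --pt "0 -16 -1 34 0" --pt "0 -16 -1 34 0" --pt "0 -16 -1 34 0"

```text
time_s: 17.3
ee_pos: [635.0, 105.2, 205.1]
tcp_rot: [3.012, -0.125, 0.655]
ft_force: [-0.4, -0.7, -2.1]
gripper_width: 0.264
grip_force: 83.8
```

```bash
python3 look.py
```

```text
t 17.3 q [ 0.015  0.077  1.796 -0.105  0.847  1.721] p [635.  105.2 205.1] F [-0.4 -0.7 -2.1] g 0.264 83.8
[[0.907, -0.067, 0.417], [-0.091, -0.995, 0.038], [0.412, -0.072, -0.908]]
hook world [667.3 103.2 212.4] scaf [ -3.  126.4 212.4]
s -3 [280.3 247.1] [280.4 248.1]
s -1 [289.3 247.7] [289.5 248. ]
s 1 [298.3 248.3] [298.5 248.8]
s 3 [307.4 248.9] [307.6 249.4]
t -3 [234.4 140.4] [234.5 139.3]
fit [ 6.69669e+02  9.71840e+01  6.46020e+01 -9.30000e-02 -2.60000e-02] hook [670.  101.1 214.6] scaf [-1.000e-01  1.244e+02  2.146e+02] rms 0.13876200173038636
cam in tool [  79.    0. -143.]
```

play_rows --pt "0 -1 0 2 0" --pt "0 0 12 2 0" --pt "0 0 24 3 0" --pt "0 0 36 4 0" --pt "0 0 48 4 0" --pt "0 0 60 5 0" --pt "0 0 60 5 0"

```text
time_s: 18.03
ee_pos: [632.6, 43.3, 204.8]
tcp_rot: [3.01, -0.128, 0.659]
ft_force: [-0.8, -0.6, -3.0]
gripper_width: 0.264
grip_force: 83.8
```

```bash
python3 look.py
```

```text
t 18.03 q [-0.108  0.04   1.837 -0.039  0.832  1.568] p [632.6  43.3 204.8] F [-0.8 -0.6 -3. ] g 0.264 83.8
[[0.905, -0.069, 0.419], [-0.093, -0.995, 0.038], [0.415, -0.074, -0.907]]
hook world [664.8  41.2 212.2] scaf [ -2.3  64.3 212.2]
s -3 [253.7 247.4] [253.6 248.1]
s -1 [262.7 248. ] [262.9 248.2]
s 1 [271.7 248.6] [272. 249.]
s 3 [280.8 249.2] [281.5 249.6]
t -3 [257.9 141.6] [257.8 140.8]
fit [ 6.67811e+02  3.85010e+01  6.52380e+01 -1.22000e-01  5.00000e-03] hook [667.7  37.7 215.2] scaf [  0.8  61.1 215.2] rms 0.18486131568418204
cam in tool [  77.   -2. -142.]
```

play_rows --pt "0 -2 10 1 0" --pt "0 -2 20 2 0" --pt "0 -2 30 2 0" --pt "0 -2 40 3 0" --pt "0 -1 50 3 0" --pt "0 -1 60 4 0" --pt "0 -1 60 4 0"

```text
time_s: 18.77
ee_pos: [627.9, -15.4, 202.7]
tcp_rot: [3.011, -0.126, 0.659]
ft_force: [-0.0, -0.1, -3.4]
gripper_width: 0.267
grip_force: 83.8
```

```bash
python3 look.py
```

```text
t 18.77 q [-0.228  0.018  1.863  0.03   0.827  1.411] p [627.9 -15.4 202.7] F [-0.  -0.1 -3.4] g 0.267 83.8
[[0.905, -0.068, 0.419], [-0.092, -0.995, 0.038], [0.414, -0.073, -0.907]]
hook world [660.1 -17.5 210.1] scaf [ -4.1   5.5 210.1]
s -3 [228.4 247.2] [228.5 247.4]
s -1 [237.5 247.8] [237.6 248. ]
s 3 [255.5 249. ] [256.  249.4]
t 3 [256.2 141.8] [255.9 141.1]
fit [ 6.61284e+02 -2.83890e+01  6.26270e+01 -7.60000e-02 -8.80000e-02] hook [662.3 -15.3 212.1] scaf [ -2.    7.8 212.1] rms 0.11127645446186694
cam in tool [  77.   -1. -142.]
```

play_rows --pt "0 0 12 0 0" --pt "0 0 24 1 0" --pt "0 0 36 2 0" --pt "0 1 48 2 0" --pt "0 1 60 3 0" --pt "0 1 72 3 0" --pt "0 1 84 4 0" --pt "0 1 95 4 0" --pt "0 2 104 5 0" --pt "0 2 104 5 0"

```text
time_s: 19.75
ee_pos: [622.4, -119.7, 202.9]
tcp_rot: [3.011, -0.126, 0.659]
ft_force: [0.0, -0.8, -3.5]
gripper_width: 0.265
grip_force: 83.8
```

```bash
python3 look.py
```

```text
t 19.75 q [-0.433  0.028  1.852  0.144  0.845  1.148] p [ 622.4 -119.7  202.9] F [ 0.  -0.8 -3.5] g 0.265 83.8
[[0.905, -0.068, 0.419], [-0.092, -0.995, 0.038], [0.414, -0.073, -0.907]]
hook world [ 654.6 -121.8  210.3] scaf [ -4.4 -98.9 210.3]
s -3 [183.7 247. ] [183.6 247.3]
s -1 [192.8 247.6] [192.6 247.8]
s 1 [201.8 248.2] [202.  248.4]
s 3 [210.8 248.8] [211.4 248.8]
fit [ 7.92602e+02 -7.30980e+01  2.47676e+02 -3.72000e-01  3.60000e-01] hook [ 773.4 -122.3  388.1] scaf [114.3 -93.5 388.1] rms 0.04535558566604554
cam in tool [  77.   -1. -142.]
```

play_rows --pt "0 0 5 0 0" --pt "0 -1 5 2 0" --pt "0 -1 5 3 0" --pt "0 -1 5 3 0"

```text
time_s: 20.23
ee_pos: [621.9, -123.7, 199.4]
tcp_rot: [3.012, -0.125, 0.658]
ft_force: [-0.6, -0.2, -2.3]
gripper_width: 0.265
grip_force: 84.0
```

```bash
python3 look.py; python3 - <<'E'
from h import *
a=ctrl.capture("scene")
# block: dark blob on lowest rod
g=a["color"][208:228,180:206].mean(2);print(np.round(g[::2,::2]).astype(int).tolist())
E
```

```text
t 20.23 q [-0.442  0.034  1.854  0.151  0.84   1.135] p [ 621.9 -123.7  199.4] F [-0.6 -0.2 -2.3] g 0.265 84.0
[[0.906, -0.067, 0.418], [-0.091, -0.995, 0.037], [0.414, -0.072, -0.908]]
hook world [ 654.1 -125.7  206.8] scaf [  -4.7 -102.9  206.8]
s -3 [182.2 247.8] [182.2 248. ]
s -1 [191.2 248.4] [191.4 248.4]
s 1 [200.2 249. ] [200.4 248.9]
s 3 [209.3 249.6] [209.5 249.6]
fit [ 6.54843e+02 -1.41445e+02  5.96070e+01 -2.40000e-02 -1.39000e-01] hook [ 655.3 -120.6  208.2] scaf [ -3.7 -97.7 208.2] rms 0.05949871108630403
cam in tool [  78.   -0. -142.]
[[138, 140, 122, 45, 47, 48, 20, 17, 17, 24, 24, 40, 37], [137, 133, 99, 43, 58, 76, 37, 28, 17, 18, 8, 78, 62], [142, 125, 83, 44, 77, 95, 84, 85, 54, 15, 20, 92, 76], [137, 109, 81, 56, 89, 103, 104, 104, 66, 23, 25, 90, 74], [147, 128, 123, 109, 99, 103, 105, 104, 80, 102, 105, 126, 116], [147, 146, 147, 136, 97, 91, 98, 94, 96, 145, 146, 152, 148], [92, 94, 94, 98, 65, 54, 53, 51, 66, 102, 89, 96, 99], [83, 84, 85, 107, 75, 47, 40, 43, 88, 129, 44, 74, 107], [83, 81, 84, 96, 88, 77, 56, 61, 95, 109, 28, 79, 138], [82, 84, 84, 83, 83, 83, 82, 88, 89, 77, 29, 85, 135]]
```

play_rows --pt "0 -1 2 2 0" --pt "0 -1 2 2 0" --pt "0.35 -1 2 2 0" --pt "0.45 -1 2 2 0" --pt "0.6 -1 2 2 0" --pt "0.6 -1 2 2 0" --pt "0.6 -1 2 2 0"

```text
time_s: 21.02
ee_pos: [621.7, -126.1, 197.7]
tcp_rot: [3.011, -0.126, 0.659]
ft_force: [0.4, 0.2, -0.3]
gripper_width: 0.602
grip_force: 0.0
```

```bash
python3 look.py
```

```text
t 21.02 q [-0.446  0.036  1.855  0.153  0.837  1.129] p [ 621.7 -126.1  197.7] F [ 0.4  0.2 -0.3] g 0.602 0.0
[[0.906, -0.067, 0.419], [-0.092, -0.995, 0.038], [0.414, -0.073, -0.907]]
hook world [ 653.9 -128.1  205.1] scaf [  -4.7 -105.3  205.1]
s -3 [181.3 248.2] [182.5 250.3]
s -1 [190.3 248.8] [191.6 250.2]
s 1 [199.3 249.4] [200.9 250.6]
s 3 [208.3 250. ] [210.1 250.8]
fit [ 6.91588e+02 -1.12534e+02  1.02827e+02 -1.49000e-01  1.11000e-01] hook [ 689.1 -128.9  251.9] scaf [  30.5 -104.3  251.9] rms 0.08001484574370378
cam in tool [  78.   -0. -142.]
```

play_rows --pt "0.6 0 0 -12 0" --pt "0.6 0 0 -30 0" --pt "0.6 0 0 -55 0" --pt "0.6 0 0 -85 0" --pt "0.6 0 0 -115 0" --pt "0.6 0 0 -145 0" --pt "0.6 0 0 -145 0"

```text
time_s: 21.75
ee_pos: [562.9, -116.2, 337.3]
tcp_rot: [3.003, -0.124, 0.674]
ft_force: [-0.4, 0.5, 1.2]
gripper_width: 0.601
grip_force: 0.0
```

```bash
cat > chk.py <<'E'
from cf import *
st()
R=Ro.from_euler("z",-.05).as_matrix();W=lambda *X:R@np.array(X,float)+[663.9,-23.2,0]
for i in range(2):
    a=ctrl.capture("scene")
    c=sorted([m for m,s in oc(a,(165,238,225,262),mn=4)]);print(c,"mean",np.mean(c,0))
print("exp at mark -105.2",proj(a,W(6,-105.2,148)),"block",proj(a,W(-4,-105.2,250)),"scale/10mm",proj(a,W(6,-95.2,148)))
w=ctrl.capture("wrist");print("wrist stop",[m for m,s in oc(w,(0,0,512,384),mn=20)],"mark pt",proj(w,W(0,-105.2,210)),"block",proj(w,W(-4,-105.2,250)))
E
python3 chk.py
```

```text
t 21.75 q [-0.484 -0.238  1.833  0.143  1.124  1.135] p [ 562.9 -116.2  337.3] F [-0.4  0.5  1.2] g 0.601 0.0
[[0.901, -0.065, 0.429], [-0.092, -0.995, 0.042], [0.424, -0.077, -0.902]]
[[182.4, 250.1], [191.6, 250.1], [200.9, 250.7], [210.0, 250.5]] mean [196.225 250.35 ]
[[183.0, 250.4], [192.2, 250.3], [201.5, 250.5], [210.4, 250.7]] mean [196.775 250.475]
exp at mark -105.2 [[196.14020704 249.62732021]] block [[191.90680243 219.31453861]] scale/10mm [[200.43232546 249.63175808]]
wrist stop [[377.7, 278.6], [289.0, 336.2]] mark pt [[257.29825065 139.56185417]] block [[259.17308557 129.97736643]]
```

play_rows --pt "0.6 0 0 -30 0" --pt "0.6 0 0 -60 0" --pt "0.6 0 0 -90 0" --pt "0.6 0 0 -90 0" --pt "0.6 0 0 -90 0" --pt "0.6 0 0 -90 0" --pt "0.6 0 0 -90 0" --pt "0.6 0 0 -90 0" --pt "0.6 0 0 -90 0" --pt "0.6 0 0 -90 0"

```text
time_s: 22.73
ee_pos: [524.3, -108.8, 409.8]
tcp_rot: [3.013, -0.126, 0.656]
ft_force: [-0.8, 0.5, 0.8]
gripper_width: 0.601
grip_force: 0.0
```

play_rows --pt "0.6 0 0 0 0" --pt "0.6 0 0 0 0" --pt "0.6 0 0 0 0" --pt "0.6 0 0 0 0" --pt "0.6 0 0 0 0" --pt "0.6 0 0 0 0" --pt "0.6 0 0 0 0" --pt "0.6 0 0 0 0" --pt "0.6 0 0 0 0" --pt "0.6 0 0 0 0"

```text
time_s: 23.57
ee_pos: [524.4, -108.9, 410.9]
tcp_rot: [3.012, -0.125, 0.658]
ft_force: [-0.5, -0.3, -0.0]
gripper_width: 0.599
grip_force: 0.0
```

```bash
python3 chk.py; python3 chk.py
```

```text
t 23.57 q [-0.514 -0.347  1.774  0.146  1.306  1.131] p [ 524.4 -108.9  410.9] F [-0.5 -0.3 -0. ] g 0.599 0.0
[[0.906, -0.067, 0.419], [-0.091, -0.995, 0.038], [0.414, -0.072, -0.907]]
[[182.6, 249.4], [191.5, 249.6], [201.0, 250.0], [210.1, 250.3]] mean [196.3   249.825]
[[182.5, 249.5], [191.6, 249.6], [200.9, 250.0], [210.0, 250.1]] mean [196.25 249.8 ]
exp at mark -105.2 [[196.14020704 249.62732021]] block [[191.90680243 219.31453861]] scale/10mm [[200.43232546 249.63175808]]
wrist stop [[234.7, 139.1], [248.7, 138.6], [278.1, 138.7], [354.7, 256.9], [164.2, 273.9], [150.1, 286.9], [284.6, 298.7], [5.0, 342.0]] mark pt [[257.96537188 128.42926103]] block [[259.39773818 120.05131378]]
t 23.72 q [-0.514 -0.347  1.774  0.146  1.306  1.131] p [ 524.4 -108.9  410.9] F [-0.2  0.4 -0.3] g 0.602 0.0
[[0.906, -0.067, 0.419], [-0.091, -0.995, 0.038], [0.414, -0.072, -0.907]]
[[182.6, 249.4], [191.6, 249.6], [201.0, 250.0], [210.0, 250.1]] mean [196.3   249.775]
[[182.6, 249.4], [191.6, 249.6], [201.2, 249.9], [210.1, 250.2]] mean [196.375 249.775]
exp at mark -105.2 [[196.14020704 249.62732021]] block [[191.90680243 219.31453861]] scale/10mm [[200.43232546 249.63175808]]
wrist stop [[234.7, 138.9], [248.7, 138.6], [278.1, 138.7], [354.9, 257.3], [164.1, 273.8], [150.0, 287.0], [284.6, 298.8], [4.9, 342.1]] mark pt [[257.96672453 128.42818538]] block [[259.3991616  120.05022021]]
```

```bash
python3 -c "
from bench import ctrl
print(ctrl.close_job())"
```

```text
the job is handed in; nothing more can be done
None
```

I handed the job in at 23.7 s: the carrier hangs on the rail, released, still and about 1 mm from the mark by the camera check. The bottle, jar and beaker were not approached or rechecked, and the hand-in returned no verdict.

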